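Free the jammed printing block and stand it with its row

ROBOT

A 7-joint arm with a two-finger parallel gripper is mounted at the origin on the work surface. World frame = base frame: x ahead of the robot, y to its left, z up, the work surface at z = 0. Lengths are in mm, angles in rad, forces in N, time in s.
With the tool pointing down it reaches from about 400 to 875 mm from the base axis. Payload 4.4 kg.
Tool frame: the origin (TCP) lies on the centre line of the jaws, within the pads' length; the fingertips stand 25 mm ahead of it and the grasp point (between the pads) lies 6 mm ahead of it; x points along the fingers, y is the direction in which the jaws open and shut, and the axes are right-handed (so a half turn about x gives the same grasp; the last joint's range is limited). The gripper opens to 85 mm and grips with 20 to 120 N. Pads are 22 mm wide; open, the fingers measure 114 mm over their backs; the gripper's body (76 mm by 85 mm) begins 54 mm behind the grasp point. The pads swing forward as they close: fully open they stand 13 mm farther back than shut.
Start: joints at [1.274, 0.628, 0.038, 1.517, -0.027, 0.996, -0.02], TCP at [148.718, -632.772, 256.313] pointing down, gripper open.
Joint ranges: [-3.06, 3.06], [-0.37, 2.12], [-1.25, 1.32], [0.18, 2.47], [-1.1, 4.24], [0.23, 1.98], [-2.94, 2.94]. Speed limits (rad/s): [2.57, 2.57, 3.14, 3.14, 3.14, 3.14, 3.14].

INTERFACE

Orientations are given as [roll, pitch, yaw] about the fixed x, y, z axes, in that order (R = Rz(yaw) Ry(pitch) Rx(roll)).
In Python, from cell import * gives the robot as it stands. The module is installed in compiled form; this text tells all that it offers.
- The arm moves only by the tool jog_arm, never from a script. Its argument "series" is a list of rows, each a list of 3 entries, a list of its own where there are three numbers: the turn, a rotation vector about the tool's x, y, z in degrees, then the shift along the tool's x, y, z in mm, then the gripper's target within -1 to 1 (shut at 1, half-way at 0, fully open at -1). In form: [[[rx, ry, rz], [dx, dy, dz], hand], ...]. A call has 1 to 8 rows; each row shifts and turns the commanded pose from where the row before left it, along the tool's axes as they then stand; what a row does not reach is not made up. A row lasts 1/8 s, in which the tool goes at most 62.5 mm and 10.7 degrees, less where a joint would pass 70% of its speed; a pose out of reach is approached as far as the arm can. A call is refused whole if a number of a shift passes 62.5 or a number of a turn 10.7, either way. A call with a gripper value outside its range is refused whole. The fingers move at their own pace and stop on an object; the grip force is fixed at half the most. Time passes only in rows, so rows that do not move let the fingers close. It gives the time, the measured TCP pose, the force and the opening at its end, in the units of the state.
- read_state(): the state, without advancing time (a new reading comes with each control period).
- get_image(name): name is "scene" or "side" or "wrist"; returns a dict with "img" (384x512x3 uint8, red, green, blue), "range_z" (384x512 float32, mm along the optical axis (not along the pixel's ray), 0 where there is no reading), "fovy" (degrees; the focal length in pixels is half the picture's height over the tangent of half this angle, whatever the lens; pixels are square), "cx", "cy" (the principal point, pixels), "cam_to_world" (4x4, takes a point from camera to world coordinates). Camera axes: x right, y up, looking along -z (the intrinsics and any distortion apply to the point x, -y, -z); pixel columns grow to the right and rows downward; lengths in mm; the calibration is good to about 2 mm. A picture is of the moment at which its call begins.
- finish_job(): hands the job in, once; it reports no verdict.
The state is a dict: "clock": time; "qpos": joint angles; "qd": joint speeds; "tau": joint torques, N m; "eef_pos": TCP position; "tool_rot": TCP orientation; "force": force on the tool from outside, world axes, zero at the start; "torque": the same for the moment, N m; "width": finger opening in mm.
Only numpy, scipy, OpenCV 4.12 (cv2) and the standard library are available. Lean on these libraries where they do the work, as an engineer would, in place of code of your own. Each camera call takes 0.05 s, during which the arm holds its last target. There are 200 camera calls.

TASK

A mounted printing block has fallen into the type case and is jammed, leaning, in the corner of a small box: its toe is caught under the strip that caps the case's back rail, with a loose metal spacing bar wedged in beside it. Ease the block out without wrenching it against the case, leave the bar in the box, and stand the block upright on its foot on the steel galley: next in the row, close (within a finger's width) in front of the two blocks standing there, in line with them and facing the same way. Do not drop it, and do not disturb the standing blocks or the composing stick lying on the case.

Things in the scene. Friction and masses are not known exactly. Their poses are not given: they have to be found in the camera images.
- block_mid (a point): Centre of the jammed printing block: wood, 23 mm thick (its x axis), 46 mm wide (y), 110 mm long (z), about 0.12 kg, with an etched metal plate (sunburst) on its +x face; z points from foot to head. It leans about 26 degrees from vertical, its back on the top edge of the box's wall on the robot's side; its upper 50 mm stand free above the case. It slides out freely along its own z axis.
- block_foot (a point): Centre of the foot end of the same block, 55 mm from block_mid along -z; same axes. At the start the foot stands on the box floor, one long edge of the block 2 to 6 mm from the box's -y side wall. The foot's far edge lies under the overhanging strip, so that its toe catches there if it is lifted straight up; the face clears the strip by about 9 mm if drawn out along z.
- bar_mid (a point): Centre of a loose cast-metal spacing bar, 12 (x) by 58 (y) by 18 mm (z), about 0.12 kg, wedged under the capping strip, between the far wall of the box and the lower part of the block's +x face, some 20 mm above the box floor. When the block is drawn out along its own z axis the bar stays behind and drops to the box floor.
- case_mid (a point): Centre of the underside of the wooden type case, fixed to the bench: 250 mm (its x axis, pointing away from the robot) by 300 mm (y), 51 mm high; rails 12 mm thick, dividers 6 mm thick and as high as the rails, floor 6 mm thick. A strip 6 mm thick caps the far rail and overhangs the far boxes by 16 mm. Other boxes hold metal sorts 23 mm high.
- box_in (a point): Centre of the floor of the box with the jammed block, in the middle of the case's far row; inside 52 mm (x) by 64 mm (y) and 45 mm deep. Axes as the case's.
- galley_mid (a point): Centre of the upper side of the floor of the steel galley, a flat tray fixed to the bench: 254 mm (its x axis) by 152 mm (y), floor 3 mm thick, rims 16 mm high over the bench along both long sides and at its closed end (-x, nearer the robot); the +x end is open.
- front_mid (a point): Centre of the front one of the two loose blocks standing on the galley: 23 mm thick (x), 46 mm wide (y), 102 mm high (z), about 0.11 kg; its etched face (x axis) looks to the galley's open end. The freed block is to stand in front of this one (on its +x side).
- rear_mid (a point): Centre of the rear standing block, behind the front one: 23 x 46 x 95 mm, same axes.
- stick_mid (a point): Middle of the steel composing stick, 52 (x) by 240 mm (y) and 18 mm high, lying loose across the top of the near boxes of the case.
There are look-alikes about, which are no part of the job. Leave any blue, pink or purple look-alike of the part that bears block_mid alone.

How it is judged (in metres and radians):
On the way:
1. the block is free: its foot is lifted clear above the case and it touches the case no more (height (world z) of block_foot above 0.065 m and contact force between block and case below 0.05 N), for 0.2 s.
At the end, for the whole second after the job is handed in: The block stands at rest on its foot on the galley floor, upright (3.5 deg), at most 22 mm in front of the front block, in line within 15 mm, face the same way within 15 deg; both standing blocks are upright; the bar lies in its box below the rim (angle between each of block_mid, front_mid, rear_mid's own z axis and vertical below 0.06 rad and z of block_foot in the frame of galley_mid between -0.003 and 0.003 m and x of block_mid in the frame of front_mid between 0.0215 and 0.046 m and y of block_mid in the frame of front_mid between -0.015 and 0.015 m and angle between the x axis of block_mid and the x axis of front_mid, either way round below 0.26 rad and linear speed of block below 0.02 m/s and x of front_mid in the frame of block_mid below -0.015 m and x of bar_mid in the frame of box_in between -0.0258 and 0.0258 m and y of bar_mid in the frame of box_in between -0.032 and 0.032 m and z of bar_mid in the frame of box_in below 0.036 m); the robot touches nothing.
It fails at once if the block is dropped or falls: it moves faster than 0.45 m/s while not held in the fingers (contact force between block and the fingers below 0.05 N and linear speed of block above 0.45 m/s).
It fails at once if a standing block is pushed more than 15 mm or tipped (distance of any of front_mid, rear_mid from where it was at the start of the episode above 0.015 m or angle between any of front_mid, rear_mid's own z axis and vertical above 0.2 rad).
It fails at once if the composing stick is shifted by more than 15 mm (distance of stick_mid from where it was at the start of the episode above 0.015 m).
It fails at once if the block is wrenched against the case (over 20 N) (contact force between block and case above 20 N).
It also fails if it takes over 48 s, if anything falls off the work surface, if the arm or the gripper's body presses on something with over 40 N, if the wrist force passes 120 N, or if a joint passes its speed limit or range.

## Working session

There is one attempt and no reset: what is moved stays moved. The work goes in short steps, Python scripts to look and compute and a tool call to move; the robot and the scene stay as the last step left them, time stands still between calls to the robot, and variables do not carry over. Pictures are saved under pics/ and viewed, about 8 in all and at most 12, crops included, and the job is handed in when it is done.

Besides the shell and the picture viewer there is one more tool, called as name(argument=value, ...), one argument or row to a line, values as JSON. jog_arm: Moves the arm, as the interface text tells. Its arguments: {"type":"object","properties":{"series":{"type":"array"}},"required":["series"]}

```bash
mkdir -p pics
cat > h.py <<'E'
from cell import *
import numpy as np, cv2
from scipy.spatial.transform import Rotation as R
def grab(n):
    d=get_image(n); np.savez(f'pics/{n}.npz',**d); return d
def load(n): return dict(np.load(f'pics/{n}.npz',allow_pickle=True))
def pts(d):
    h,w=d['range_z'].shape; f=h/2/np.tan(np.radians(float(d['fovy']))/2)
    u,v=np.meshgrid(np.arange(w),np.arange(h)); z=d['range_z'].astype(float)
    P=np.stack([(u-d['cx'])/f*z,-(v-d['cy'])/f*z,-z,np.ones_like(z)],-1)
    return (P@d['cam_to_world'].T)[...,:3]
def save(im,p): cv2.imwrite(p,im[...,::-1])
E
python3 - <<'E'
from h import *
print(read_state())
ims=[]
for n in ['scene','side','wrist']:
    d=grab(n); print(n,d['fovy'],d['cx'],d['cy'],d['cam_to_world'].round(3).tolist(),[k for k in d]); ims.append(d['img'])
save(np.hstack(ims[:2])[:, :],'pics/a.png')
im=cv2.imread('pics/a.png'); cv2.imwrite('pics/a.png',cv2.resize(im,(800,300)))
save(ims[0],'pics/scene.png');save(ims[1],'pics/side.png')
E
```

```text
{'clock': 0.0, 'qpos': array([ 1.27423358,  0.62934932,  0.03841543,  1.51836059, -0.02698542,
        0.99631237, -0.02000205]), 'qd': array([ 0.00034687,  0.00046452, -0.00082041, -0.00253223,  0.00051767,
       -0.00105065,  0.00024997]), 'tau': array([ 1.48851454e-04, -5.63398540e+01,  1.22657184e+00, -1.93444866e+01,
        1.12106130e-02,  1.04813237e-02,  9.64206890e-06]), 'eef_pos': array([ 148.57539533, -632.19700025,  255.38887004]), 'tool_rot': array([-1.55927602,  1.56888396,  1.81310688]), 'force': array([-0.19643158, -0.05588279,  0.28841058]), 'torque': array([-0.01719224, -0.02029373,  0.02417509]), 'width': 85.46182847928837}
scene 42.314646028486216 255.69958447163557 201.6719380856201 [[-0.845, -0.358, 0.397, 1198.89], [0.534, -0.579, 0.617, 880.019], [0.009, 0.733, 0.68, 1138.806], [0.0, 0.0, 0.0, 1.0]] ['img', 'range_z', 'fovy', 'cx', 'cy', 'cam_to_world']
side 57.72775431540914 255.97400046576035 192.828005719745 [[-0.965, 0.108, -0.241, 375.973], [-0.263, -0.465, 0.845, 653.673], [-0.021, 0.879, 0.477, 515.57], [0.0, 0.0, 0.0, 1.0]] ['img', 'range_z', 'fovy', 'cx', 'cy', 'cam_to_world']
wrist 59.42716583414389 251.35550296951072 193.079193805224 [[0.229, 0.926, 0.299, 225.884], [-0.973, 0.218, 0.069, -613.704], [-0.001, -0.307, 0.952, 372.339], [0.0, 0.0, 0.0, 1.0]] ['img', 'range_z', 'fovy', 'cx', 'cy', 'cam_to_world']
```

View pics/scene.png

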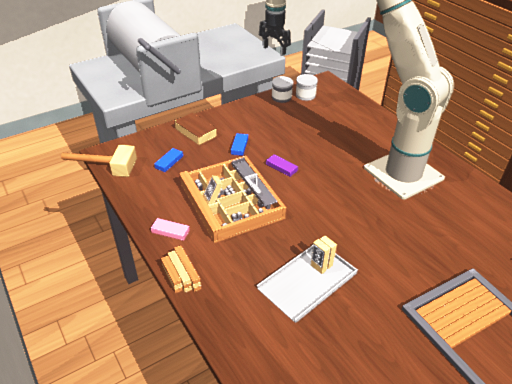

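View pics/side.png

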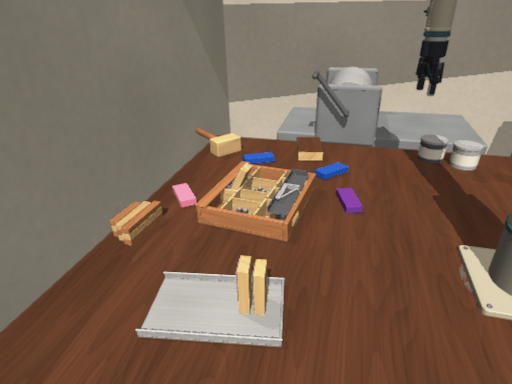

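The scene view shows the case around (230,197), with the galley at (308,280) and two standing blocks at (322,255). In the side view the leaning block is near (243,178) and the standing blocks are at (245–262,285). Next I'll enlarge these areas and build a top-down map from depth.

Run:
```python
from h import *
a=load('scene');b=load('side')
c1=cv2.resize(a['img'][150:245,170:295],None,fx=3.2,fy=3.2,interpolation=cv2.INTER_CUBIC)
c2=cv2.resize(b['img'][155:240,190:325],None,fx=2.96,fy=3.2,interpolation=cv2.INTER_CUBIC)
h=min(c1.shape[0],c2.shape[0]); save(np.hstack([c1[:h],c2[:h]]),'pics/crop.png')
# topdown
for n,d in (('scene',a),('side',b)):
    P=pts(d); 
    for (u,v) in ([(235,205),(322,255),(308,290),(212,183),(210,190)] if n=='scene' else [(243,178),(246,285),(260,290),(200,300),(260,195)]): print(n,u,v,P[v,u].round(1))
Pa=pts(a).reshape(-1,3);Pb=pts(b).reshape(-1,3)
Q=np.vstack([Pa,Pb]);C=np.vstack([a['img'].reshape(-1,3),b['img'].reshape(-1,3)])
np.savez('pics/cloud.npz',Q=Q,C=C,n=len(Pa))
x0,y0=300,-250
im=np.zeros((450,550,3),np.uint8)
m=(Q[:,2]>-10)&(Q[:,2]<160)&(Q[:,0]>x0)&(Q[:,0]<x0+450)&(Q[:,1]>y0)&(Q[:,1]<y0+550)
o=np.argsort(Q[m][:,2]);q=Q[m][o].astype(int)
col=cv2.applyColorMap(np.clip(q[:,2]*1.7,0,255).astype(np.uint8)[:,None],cv2.COLORMAP_JET)[:,0]
for dx in(0,1):
  for dy in (0,1):
    im[np.clip(449-(q[:,0]-x0)+dx,0,449),np.clip(549-(q[:,1]-y0)+dy,0,549)]=col
cv2.imwrite('pics/top.png',im)
```

```text
scene 235 205 [ 628.8 -128.3   50.3]
scene 322 255 [542.2 206.9  82.8]
scene 308 290 [607.7 239.6   4.8]
scene 212 183 [ 666.2 -207.8  101.9]
scene 210 190 [ 678.  -201.5   82.2]
side 243 178 [ 654.  -192.    81.7]
side 246 285 [524.6 210.4  75.9]
side 260 290 [499.6 208.   67.6]
side 200 300 [624.4 201.3   5.6]
side 260 195 [ 599.8 -173.3   43.5]
```

View pics/crop.png

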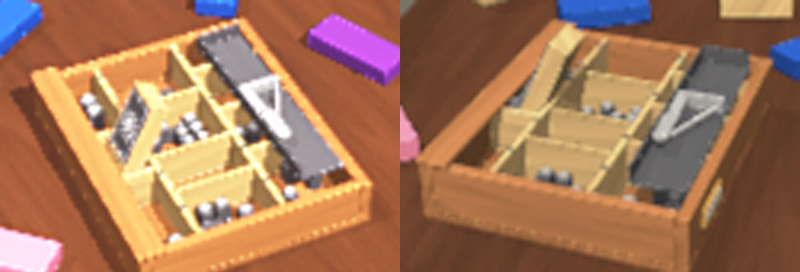

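View pics/top.png

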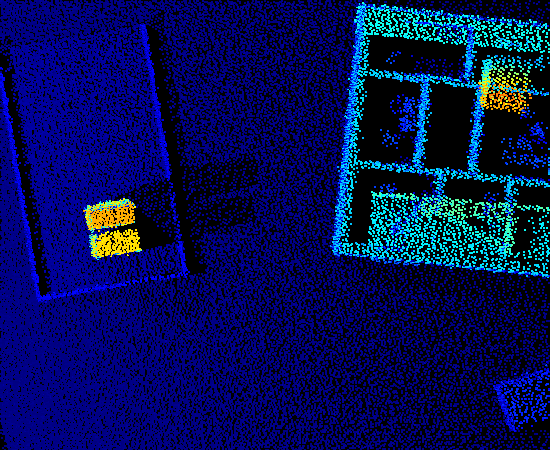

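```bash
cat > fit.py <<'E'
from h import *
from scipy.optimize import least_squares
c=np.load('pics/cloud.npz');Q=c['Q'];n=int(c['n']);cam=np.arange(len(Q))<n
def sdf(p,half):
    q=np.abs(p)-half
    return np.linalg.norm(np.maximum(q,0),axis=1)+np.minimum(q.max(1),0)
def fitbox(m,half,c0,R0,upright):
    p=Q[m]
    def pose(v):
        return c0+v[:3], R0*R.from_rotvec(v[3:])
    def f(v):
        C,r=pose(v); 
        reg=np.array([(v[3])*0,(v[4])*0]) if not upright else np.array([v[3],v[4],v[2]/50])*500
        return np.r_[sdf((p-C)@r.as_matrix(),half),reg]
    s=least_squares(f,np.zeros(6),loss='soft_l1',f_scale=1.0); C,r=pose(s.x)
    e=sdf((p-C)@r.as_matrix(),half); L=(p-C)@r.as_matrix()
    print('n',m.sum(),'scene',(m&cam).sum(),'med',np.median(np.abs(e)).round(2),'C',C.round(1),'zax',r.as_matrix()[:,2].round(3),'xax',r.as_matrix()[:,0].round(3),'tilt',np.degrees(np.arccos(r.as_matrix()[2,2])).round(1))
    for s_,k in(('scene',cam[m]),('side',~cam[m])):
        if k.sum(): print('  ',s_,'pct lo',np.percentile(L[k],3,axis=0).round(1),'hi',np.percentile(L[k],97,axis=0).round(1), 'mean e',e[k].mean().round(2))
    return C,r
def reg(x0,x1,y0,y1,z0,z1): return (Q[:,0]>x0)&(Q[:,0]<x1)&(Q[:,1]>y0)&(Q[:,1]<y1)&(Q[:,2]>z0)&(Q[:,2]<z1)
E
python3 - <<'E'
from fit import *
yc=np.radians(-5.2)
m=reg(630,720,-245,-175,62,130)
R0=R.from_euler('z',yc)*R.from_euler('y',-np.radians(26))
top=np.array([655,-210,100.]); 
fitbox(m,np.array([11.5,23,55]),top-45*R0.as_matrix()[:,2],R0,False)
yg=np.radians(8)
for (x,y,h) in((534,190,102),(508,185,95)):
    hy=reg(x-13,x+13,y-32,y+32,12,115)
    fitbox(hy,np.array([11.5,23,h/2]),np.array([x,y,3+h/2.]),R.from_euler('z',yg),True)
# galley floor height, table
k=reg(560,700,170,270,-10,14); print('galley z',[np.median(Q[k&s,2]).round(1) for s in(cam,~cam)])
k=reg(400,480,-50,50,-15,14); print('table z',[np.median(Q[k&s,2]).round(1) for s in(cam,~cam)])
# case rect from rim points
for s in(cam,~cam):
    k=reg(450,780,-400,-40,44,62)&s; r=cv2.minAreaRect(Q[k][:,:2].astype(np.float32)); print('case',r,np.percentile(Q[k][:,2],[5,50,95]))
    k=reg(690,760,-270,-40,40,70)&s; print('strip z',np.percentile(Q[k][:,2],[5,50,95]))
    k=reg(400,800,100,320,10,22)&s; r=cv2.minAreaRect(Q[k][:,:2].astype(np.float32)); print('galley',r)
E
```

```text
n 479 scene 253 med 1.17 C [ 673.  -209.2   61.7] zax [-0.428  0.06   0.902] xax [ 0.897 -0.093  0.432] tilt 25.6
   scene pct lo [-10.1 -19.3  -3.2] hi [13.6 25.6 55.7] mean e -0.44
   side pct lo [-10.1 -18.8   2.9] hi [12.6 24.9 56.3] mean e -0.07
n 1170 scene 384 med 0.79 C [534.9 189.3  55.7] zax [0.012 0.002 1.   ] xax [ 0.986  0.167 -0.012] tilt 0.7
   scene pct lo [ -9.3 -19.7 -39.2] hi [12.3 24.4 52.3] mean e -1.03
   side pct lo [-10.6 -17.7 -38.9] hi [10.9 24.3 52. ] mean e -0.17
n 865 scene 205 med 0.6 C [507.7 184.5  52.1] zax [-0.001  0.001  1.   ] xax [0.985 0.174 0.001] tilt 0.1
   scene pct lo [ -9.8 -20.3 -37.7] hi [14.5 24.9 49.5] mean e -0.7
   side pct lo [-11.5 -20.2 -35.9] hi [10.8 24.4 48.7] mean e 0.05
galley z [np.float64(3.3), np.float64(5.1)]
table z [np.float64(0.6), np.float64(1.9)]
case ((605.2478637695312, -198.81033325195312), (311.9119873046875, 254.12551879882812), 83.70948028564453) [45.93554961 52.86555499 59.70834711]
strip z [43.19690678 56.32869734 61.04718991]
galley ((586.64404296875, 208.41448974609375), (256.1444091796875, 155.2454833984375), 9.868963241577148)
case ((606.7078247070312, -196.860595703125), (305.1624450683594, 252.77508544921875), 83.82769012451172) [45.59937827 53.59235415 59.94254977]
strip z [42.32282613 58.6412008  60.45640832]
galley ((587.7752075195312, 208.83126831054688), (256.689697265625, 155.3364715576172), 9.8276948928833)
```

```bash
cat > plan.py <<'E'
from h import *
def frame(xa,ya):
    x=np.array(xa,float);x/=np.linalg.norm(x);y=np.array(ya,float);y-=x*(x@y);y/=np.linalg.norm(y)
    return R.from_matrix(np.c_[x,y,np.cross(x,y)])
bz=np.array([-0.43,0.05,0.90]);bz/=np.linalg.norm(bz)
bC=np.array([673,-209.2,61.2]); by=np.array([0.1,0.995,0])
gx=np.array([np.cos(np.radians(9.8)),np.sin(np.radians(9.8)),0]);gy=np.array([-gx[1],gx[0],0])
def go(Rt,p):
    s=read_state();Rc=R.from_euler('xyz',s['tool_rot'])
    print('t',round(s['clock'],2),'pos',s['eef_pos'].round(1),'F',s['force'].round(1),'w',round(s['width'],1))
    if Rt is None: Rt=Rc
    d=Rc.inv()*Rt
    print('turn deg',np.degrees(d.as_rotvec()).round(2),'| shift in current axes',Rc.inv().apply(p-s['eef_pos']).round(1),'| after turn',Rt.inv().apply(p-s['eef_pos']).round(1))
E
python3 - <<'E'
from plan import *
Rc=R.from_euler('xyz',read_state()['tool_rot']).as_matrix();print(Rc.round(2))
H=bC+55*bz; print('head',H)
for sgn in(1,-1):
    Rt=frame(-bz,sgn*by); go(Rt,H+bz*(-16+70))  # TCP: grasp point 6 ahead
    go(frame([0,0,-1],sgn*gy),H)
E
```

```text
[[-0.    0.23 -0.97]
 [ 0.   -0.97 -0.23]
 [-1.   -0.   -0.  ]]
head [ 649.31919492 -206.44641801  110.76447575]
t 0.15 pos [ 148.6 -632.3  255.6] F [-0.4 -0.6 -0.2] w 85.1
turn deg [-157.29   -6.64   35.79] | shift in current axes [  96.6 -307.9 -562.8] | after turn [270.8 476.  347.8]
t 0.15 pos [ 148.6 -632.3  255.6] F [-0.4 -0.6 -0.2] w 85.1
turn deg [-1.7658e+02 -1.3000e-01  0.0000e+00] | shift in current axes [ 145.3 -299.9 -584.8] | after turn [144.8 334.5 565.9]
t 0.15 pos [ 148.6 -632.3  255.6] F [-0.4 -0.6 -0.2] w 85.1
turn deg [18.71 25.4   4.71] | shift in current axes [  96.6 -307.9 -562.8] | after turn [ 270.8 -476.  -347.8]
t 0.15 pos [ 148.6 -632.3  255.6] F [-0.4 -0.6 -0.2] w 85.1
turn deg [3.42 0.   0.08] | shift in current axes [ 145.3 -299.9 -584.8] | after turn [ 144.8 -334.5 -565.9]
```

jog_arm(
  series=[
    [[0, 0, 0], [0, -20, -36], -1],
    [[0, 0, 0], [0, -26, -48], -1],
    [[0, 0, 0], [0, -26, -48], -1],
    [[0, 0, 0], [0, -26, -48], -1],
    [[0, 0, 0], [0, -26, -48], -1],
    [[0, 0, 0], [0, -26, -48], -1],
    [[0, 0, 0], [0, -26, -48], -1],
    [[0, 0, 0], [0, -26, -48], -1],
  ],
)

```text
clock: 1.15
eef_pos: [465.7, -349.7, 256.2]
tool_rot: [-0.161, 1.571, -3.071]
force: [0.4, -0.6, 0.7]
width: 85.2
```

jog_arm(
  series=[
    [[0, 0, 0], [0, -26, -48], -1],
    [[0, 0, 0], [0, -26, -48], -1],
    [[3.2, 4.2, 0.8], [0, -10, -20], -1],
    [[3.2, 4.2, 0.8], [0, 0, 0], -1],
    [[3.2, 4.2, 0.8], [0, 0, 0], -1],
    [[3.2, 4.2, 0.8], [0, 0, 0], -1],
    [[3, 4.2, 0.8], [0, 0, 0], -1],
    [[3, 4.2, 0.8], [0, 0, 0], -1],
  ],
)

```text
clock: 2.15
eef_pos: [563.1, -264.2, 256.3]
tool_rot: [3.118, 1.123, -0.128]
force: [1.1, 0.1, -0.3]
width: 85.7
```

Run:
```python
from plan import *
H=bC+55*bz; go(frame(-bz,-by),H+bz*60)
```

```text
t 2.15 pos [ 563.1 -264.2  256.3] F [ 1.1  0.1 -0.3] w 85.7
turn deg [-0.1   0.05 -0.31] | shift in current axes [105.  -67.7  -9. ] | after turn [105.4 -67.2  -9. ]
```

jog_arm(
  series=[
    [[0, 0, 0], [10, -17, -3], -1],
    [[0, 0, 0], [25, -25, -3], -1],
    [[0, 0, 0], [30, -20, -3], -1],
    [[0, 0, 0], [25, -5, 0], -1],
    [[0, 0, 0], [15, 0, 0], -1],
    [[0, 0, 0], [0, 0, 0], -1],
  ],
)

```text
clock: 2.9
eef_pos: [614.7, -209.5, 173.1]
tool_rot: [3.136, 1.136, -0.11]
force: [0.3, 0.5, 0.5]
width: 85.7
```

```bash
python3 - <<'E'
from plan import *
H=bC+55*bz; go(frame(-bz,-by),H+bz*-14)
a=grab('scene');b=grab('side');w=grab('wrist')
Pw=pts(w)
m=(Pw[...,2]>55)&(Pw[...,2]<125)&(Pw[...,0]>630)&(Pw[...,0]<710)&(Pw[...,1]>-250)&(Pw[...,1]<-170)
by3=np.cross(bz,[1,0,0]);Rb=np.c_[np.cross(by-bz*(by@bz),bz),by-bz*(by@bz),bz]
L=(Pw[m]-bC)@Rb; print(m.sum(),np.percentile(L,[3,50,97],axis=0).round(1))
save(w['img'],'pics/w.png')
np.savez('pics/cloud.npz',Q=Pw.reshape(-1,3),C=w['img'].reshape(-1,3),n=m.size)
E
python3 - <<'E'
import sys; sys.path.insert(0,'.')
import os; os.chdir('.')
from fit import *
from plan import bz,bC,by
m=reg(630,712,-245,-175,64,130)
R0=R.from_matrix(np.c_[np.cross(by,bz),by,bz])
fitbox(m,np.array([11.5,23,55]),bC,R0,False)
E
```

```text
t 2.9 pos [ 614.7 -209.5  173.1] F [0.3 0.5 0.5] w 85.7
turn deg [-0.15  0.78  0.16] | shift in current axes [84.9 -6.8 -4.9] | after turn [85.  -7.  -3.7]
5625 [[-11.4 -30.2 -20.2]
 [  8.3  -0.6  46.4]
 [ 30.6  26.6  54.8]]
n 4119 scene 4119 med 0.42 C [ 671.5 -208.4   59.3] zax [-0.447  0.049  0.893] xax [ 0.888 -0.098  0.45 ] tilt 26.7
   scene pct lo [ -8.5 -21.7   6. ] hi [12.4 21.1 56. ] mean e -0.03
```

View pics/w.png

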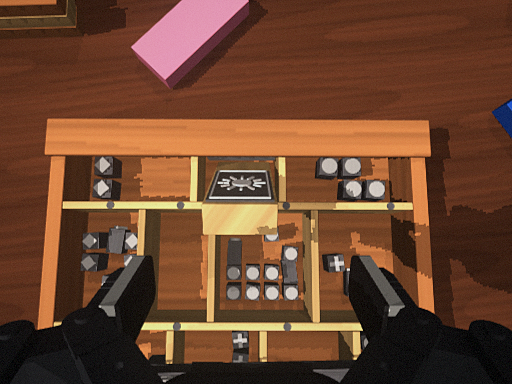

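The wrist view shows the head of the block at about (240,218) with the sunburst face above it, midway between the fingers at (125,290) and (380,290). The dense fit agrees with the first one to within 2 mm, so I'll go in.

```bash
sed -i 's/^bz=.*/bz=np.array([-0.44,0.05,0.897]);bz\/=np.linalg.norm(bz)/; s/^bC=.*; by/bC=np.array([672.2,-208.7,60.1]); by/' plan.py
python3 - <<'E'
from plan import *
H=bC+55*bz; go(frame(-bz,-by),H+bz*-14)
E
```

```text
t 3.05 pos [ 614.9 -210.5  175.1] F [-0.2 -0.4  0.3] w 85.3
turn deg [-0.26  1.18  0.04] | shift in current axes [87.2 -8.2 -1.8] | after turn [87.2 -8.3 -0. ]
```

jog_arm(
  series=[
    [[-0.2, 1, 0], [10, -8, 0], -1],
    [[0, 0, 0], [20, 0, 0], -1],
    [[0, 0, 0], [20, 0, 0], -1],
    [[0, 0, 0], [20, 0, 0], -1],
    [[0, 0, 0], [10, 0, 0], -1],
    [[0, 0, 0], [6, 0, 0], -1],
    [[0, 0, 0], [0, 0, 0], -1],
  ],
)

```text
clock: 3.92
eef_pos: [664.9, -212.9, 115.1]
tool_rot: [-3.127, 1.159, -0.083]
force: [-0.4, 0.2, -0.2]
width: 85.1
```

Run:
```python
from plan import *
H=bC+55*bz; go(frame(-bz,-by),H+bz*-14)
w=grab('wrist'); s=grab('side')
save(np.hstack([cv2.resize(w['img'],(400,300)),cv2.resize(s['img'][130:235,180:320],(400,300))]),'pics/g.png')
```

```text
t 3.92 pos [ 664.9 -212.9  115.1] F [-0.4  0.2 -0.2] w 85.1
turn deg [0.05 2.69 0.73] | shift in current axes [12.2 -5.  17.7] | after turn [11.3 -5.2 18.2]
```

View pics/g.png

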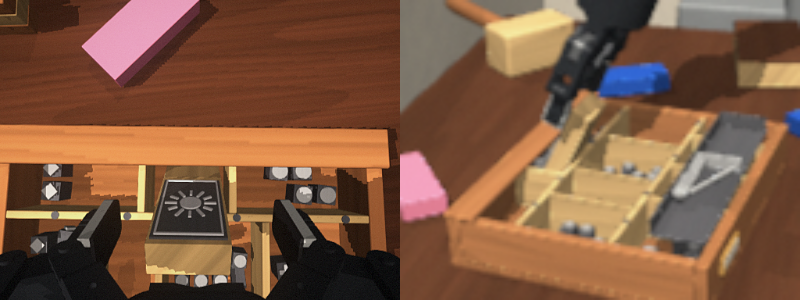

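The fingers straddle the block, but the tool has drifted about 18 mm along its z axis with no contact force. I'll check the joints.

Run:
```python
from plan import *
s=read_state();print(s['qpos'].round(3));print(R.from_euler('xyz',s['tool_rot']).as_matrix().round(3),s['force'],s['clock'])
H=bC+55*bz; go(frame(-bz,-by),H+bz*-14); print(H,bz)
```

```text
[ 0.202  0.76   0.174  1.873 -1.099  0.233 -0.319]
[[ 0.399 -0.096 -0.912]
 [-0.033 -0.995  0.091]
 [-0.916 -0.006 -0.401]] [ 0.34450863 -0.0806593  -0.05520307] 4.025
t 4.03 pos [ 664.9 -212.9  115.8] F [ 0.3 -0.1 -0.1] w 85.6
turn deg [0.05 2.64 0.72] | shift in current axes [12.8 -5.1 17.9] | after turn [11.9 -5.2 18.5]
[ 648.00857434 -205.95097436  109.41752004] [-0.4398441   0.04998228  0.89668218]
```

Joints 5 and 6 are at their limits, because the full 26° tool tilt is out of reach here. I'll back off and use about 13° of tilt. The jaws still close across the width, so the pinch axis doesn't change.

jog_arm(
  series=[
    [[0, 0, 0], [-25, 0, 0], -1],
    [[0, 0, 0], [-30, 0, 0], -1],
    [[0, -3, 0], [-10, 0, 0], -1],
    [[0, -3, 0], [0, 0, 0], -1],
    [[0, -3, 0], [0, 0, 0], -1],
    [[0, -3, 0], [0, 0, 0], -1],
    [[0, 0, 0], [0, 0, 0], -1],
  ],
)

```text
clock: 4.9
eef_pos: [639.9, -210.3, 175.5]
tool_rot: [-3.115, 1.366, -0.069]
force: [1.3, 0.4, 0.2]
width: 85.5
```

```bash
cat >> plan.py <<'E'
bx=np.cross(by,bz)
def tilt(a): # tool tilted a deg forward in the block's x-z plane
    h=np.array([0.995,-0.1,0]); return frame(np.sin(np.radians(a))*h+np.array([0,0,-np.cos(np.radians(a))]),-by)
H=bC+55*bz; G=H-20*bz
E
python3 - <<'E'
from plan import *
print(read_state()['qpos'].round(2))
Rt=tilt(12); x=Rt.as_matrix()[:,0]; go(Rt,G-x*66);
E
```

```text
[-0.06  0.75  0.6   1.73 -0.76  0.69 -0.72]
t 4.9 pos [ 639.9 -210.3  175.5] F [1.3 0.4 0.2] w 85.5
turn deg [0.23 0.3  0.36] | shift in current axes [19.6 -4.9  1.3] | after turn [19.6 -5.   1.4]
```

jog_arm(
  series=[
    [[0, 0, 0], [15, -5, 1], -1],
    [[0, 0, 0], [20, 0, 0], -1],
    [[0, 0, 0], [20, 0, 0], -1],
    [[0, 0, 0], [12, 0, 0], -1],
    [[0, 0, 0], [8, 0, 0], -1],
    [[0, 0, 0], [4, 0, 0], -1],
    [[0, 0, 0], [0, 0, 0], -1],
  ],
)

```text
clock: 5.78
eef_pos: [654.5, -206.8, 97.5]
tool_rot: [-3.113, 1.368, -0.068]
force: [-0.2, -0.5, 0.0]
width: 85.5
```

Run:
```python
from plan import *
print(read_state()['qpos'].round(2))
Rt=tilt(12); x=Rt.as_matrix()[:,0]; go(Rt,G-x*6)
```

```text
[-0.01  0.86  0.5   1.73 -0.85  0.57 -0.65]
t 5.78 pos [ 654.5 -206.8   97.5] F [-0.2 -0.5  0. ] w 85.5
turn deg [0.14 0.38 0.37] | shift in current axes [ 0.4 -0.1 -1. ] | after turn [ 0.4 -0.1 -1. ]
```

jog_arm(
  series=[
    [[0, 0, 0], [0, 0, 0], -0.5],
    [[0, 0, 0], [0, 0, 0], -0.3],
    [[0, 0, 0], [0, 0, 0], -0.2],
    [[0, 0, 0], [0, 0, 0], -0.16],
    [[0, 0, 0], [0, 0, 0], -0.12],
  ],
)

```text
clock: 6.4
eef_pos: [654.5, -206.7, 97.5]
tool_rot: [-3.113, 1.368, -0.068]
force: [-0.3, -0.6, 0.7]
width: 47.8
```

Run:
```python
from plan import *
s=read_state();print(s['width'],s['force'])
w=grab('wrist'); save(cv2.resize(w['img'][150:384,100:420],(800,585),interpolation=cv2.INTER_CUBIC),'pics/c.png')
```

```text
47.764945849334666 [-0.30853834 -0.60822196  0.70417502]
```

View pics/c.png

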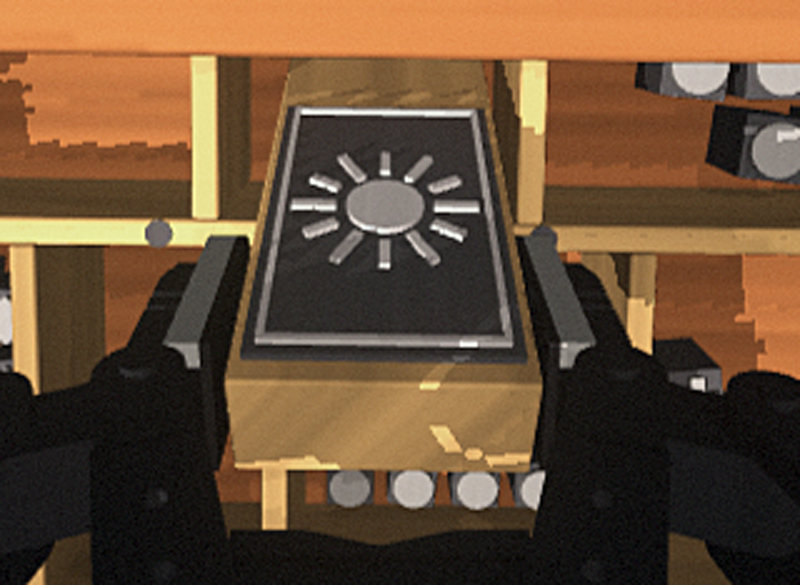

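The pads sit on both sides at (215,290) and (555,290), with about a millimetre to spare and well centred. Now I'll close.

jog_arm(
  series=[
    [[0, 0, 0], [0, 0, 0], -0.08],
    [[0, 0, 0], [0, 0, 0], -0.04],
    [[0, 0, 0], [0, 0, 0], 0.1],
    [[0, 0, 0], [0, 0, 0], 0.5],
  ],
)

```text
clock: 6.95
eef_pos: [654.4, -207.0, 97.7]
tool_rot: [-3.114, 1.368, -0.07]
force: [-1.1, -0.8, 3.3]
width: 45.5
```

Run:
```python
from plan import *
Rc=R.from_euler('xyz',read_state()['tool_rot']); s=read_state()
print(s['width'],s['force'],s['torque'],'bz in tool',Rc.inv().apply(bz).round(3))
```

```text
45.46782927791807 [-1.10953432 -0.82959559  3.25358871] [-0.11837556  0.41330712 -0.06234013] bz in tool [-0.967 -0.012  0.253]
```

jog_arm(
  series=[
    [[0, 0, 0], [-1.9, 0, 0.5], 1],
    [[0, 0, 0], [-2.9, 0, 0.8], 1],
    [[0, 0, 0], [-3.9, 0, 1], 1],
    [[0, 0, 0], [-3.9, 0, 1], 1],
    [[0, 0, 0], [-3.9, 0, 1], 1],
    [[0, 0, 0], [-3.9, 0, 1], 1],
  ],
)

```text
clock: 7.7
eef_pos: [645.1, -205.9, 116.7]
tool_rot: [-3.112, 1.368, -0.068]
force: [2.0, 0.2, -1.8]
width: 45.2
```

jog_arm(
  series=[
    [[0, 0, 0], [-5.8, 0, 1.5], 1],
    [[0, 0, 0], [-5.8, 0, 1.5], 1],
    [[0, 0, 0], [-7.7, 0, 2], 1],
    [[0, 0, 0], [-7.7, 0, 2], 1],
    [[0, 0, 0], [-7.7, 0, 2], 1],
    [[0, 0, 0], [-9.7, 0, 2.5], 1],
    [[0, 0, 0], [-9.7, 0, 2.5], 1],
    [[0, 0, 0], [-9.7, 0, 2.5], 1],
  ],
)

```text
clock: 8.7
eef_pos: [615.8, -203.4, 176.2]
tool_rot: [-3.112, 1.368, -0.067]
force: [0.2, -0.2, -1.9]
width: 45.5
```

jog_arm(
  series=[
    [[0, 0, 0], [-12, 0, 3], 1],
    [[0, 0, 0], [-15, 0, 4], 1],
    [[0, 0, 0], [-20, 0, 5], 1],
    [[0, 0, 0], [-10, 0, 2.5], 1],
    [[0, 0, 0], [0, 0, 0], 1],
  ],
)

```text
clock: 9.32
eef_pos: [590.8, -201.5, 229.7]
tool_rot: [-3.113, 1.366, -0.069]
force: [-0.0, 0.5, -1.7]
width: 45.4
```

Run:
```python
from plan import *
s=read_state();print(s['width'],s['force'],s['eef_pos'],s['qpos'].round(2))
w=grab('wrist');a=grab('scene');b=grab('side')
save(np.hstack([cv2.resize(w['img'],(400,300)),cv2.resize(b['img'][80:230,150:350],(400,300))]),'pics/l.png')
```

```text
45.41076469120964 [-0.04465772  0.45778133 -1.70476521] [ 590.84260776 -201.46122529  229.67043729] [-0.11  0.63  0.66  1.82 -0.7   0.72 -0.73]
```

View pics/l.png

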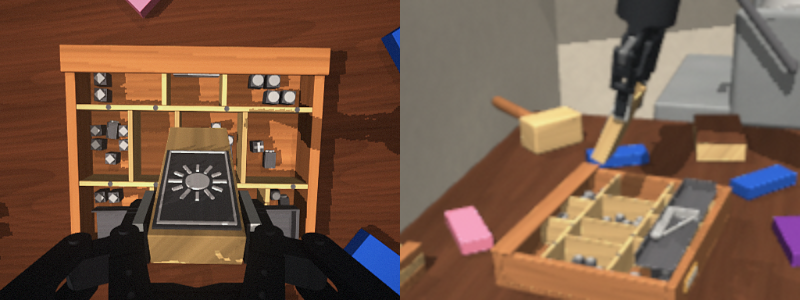

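The block is free in the hand, and the bar has stayed in its box at about (195,75). Next I'll measure the block's pose in the hand and plan the placing.

```bash
cat > hold.py <<'E'
from plan import *
from scipy.optimize import least_squares
from fit import sdf
half=np.array([11.5,23,55])
def fit_held(names,B0=None,pad=6):
    s=read_state();Rc=R.from_euler('xyz',s['tool_rot']);T=s['eef_pos']
    if B0 is None:
        Rg=R.from_euler('xyz',[-3.114,1.368,-.069]); r0=(Rg.inv()*R.from_matrix(np.c_[bx/np.linalg.norm(bx),by-bz*(by@bz),bz])); c0=Rg.inv().apply(bC-np.array([654.4,-207,97.6]))
    else: c0,r0=B0
    out=None
    for n in names:
        P=pts(load(n)).reshape(-1,3); L=(P-T)@Rc.as_matrix()          # tool frame
        B=(L-c0)@r0.as_matrix()
        m=(np.abs(B)<half+pad).all(1)&((B[:,2]<8)|(np.abs(B[:,1])<20))&(np.abs(B).max(1)>5)
        p=L[m]
        f=lambda v: sdf((p-(c0+v[:3]))@(r0*R.from_rotvec(v[3:])).as_matrix(),half)
        r=least_squares(f,np.zeros(6),loss='soft_l1',f_scale=.7); C=c0+r.x[:3]; rr=r0*R.from_rotvec(r.x[3:])
        zw=Rc.apply(rr.as_matrix()[:,2]); xw=Rc.apply(rr.as_matrix()[:,0])
        print(n,m.sum(),'med',np.median(np.abs(r.fun)).round(2),'C tool',C.round(1),'z world',zw.round(3),'x world',xw.round(3),'z tool',rr.as_matrix()[:,2].round(3),'C world',(T+Rc.apply(C)).round(1))
        if out is None: out=(C,rr)
    return out
E
python3 - <<'E'
from hold import *
C,r=fit_held(['wrist','scene','side'])
np.savez('pics/held.npz',C=C,q=r.as_quat())
E
```

```text
wrist 16604 med 0.44 C tool [39.8 -0.  -9. ] z world [-0.42   0.048  0.906] x world [ 0.901 -0.097  0.423] z tool [-0.973 -0.014  0.232] C world [ 607.4 -202.3  190.8]
scene 366 med 1.18 C tool [40.1  1.1 -9.9] z world [-0.416  0.036  0.909] x world [ 0.903 -0.1    0.418] z tool [-0.974 -0.002  0.227] C world [ 608.2 -203.5  190.7]
side 279 med 0.41 C tool [ 38.4  -0.  -12.8] z world [-0.436  0.054  0.898] x world [ 0.893 -0.099  0.44 ] z tool [-0.968 -0.018  0.25 ] C world [ 610.9 -202.6  193. ]
```

```bash
cat >> hold.py <<'E'
d=np.load('pics/held.npz') if __import__('os').path.exists('pics/held.npz') else None
RB=R.from_matrix(np.c_[gx,gy,[0,0,1.]])
def target(dist,z,C=None,r=None,F=(534.9,189.3)):
    if C is None: C=d['C']; r=R.from_quat(d['q'])
    Rt=RB*r.inv(); return Rt, np.array([F[0],F[1],0])+dist*gx+[0,0,z]-Rt.apply(C)
E
python3 - <<'E'
from hold import *
Rt,p=target(34,175); print(p,Rt.as_matrix()[:,0]); go(Rt,p)
E
```

```text
[568.98285495 194.59821463 215.83114064] [-0.23102618 -0.02830722 -0.97253566]
t 9.47 pos [ 590.6 -200.9  228. ] F [-0.9  0.1 -1.5] w 45.0
turn deg [-15.89 -25.01  -0.17] | shift in current axes [   2.4 -391.5   61.2] | after turn [   5.6 -392.9  -51.8]
```

jog_arm(
  series=[
    [[-1.5, -2.5, 0], [0, 0, 0], 1],
    [[-2.5, -4, 0], [0, 0, 0], 1],
    [[-3, -4.5, 0], [0, 0, 0], 1],
    [[-3, -4.5, 0], [0, 0, 0], 1],
    [[-2.6, -4.5, 0], [0, 0, 0], 1],
    [[-2, -3, 0], [0, 0, 0], 1],
    [[-1.3, -2, -0.1], [0, 0, 0], 1],
    [[0, 0, 0], [0, 0, 0], 1],
  ],
)

```text
clock: 10.48
eef_pos: [591.2, -200.8, 227.0]
tool_rot: [-0.055, 1.336, -3.015]
force: [0.1, 0.2, -1.9]
width: 45.4
```

Run:
```python
from hold import *
Rt,p=target(34,175); go(Rt,p); print(read_state()['qpos'].round(2))
```

```text
t 10.47 pos [ 591.2 -200.8  227. ] F [ 0.1  0.2 -1.9] w 45.4
turn deg [ 0.01  0.02 -0.06] | shift in current axes [   4.4 -392.9  -51.1] | after turn [   4.8 -392.9  -51.1]
[-0.12  0.83  0.7   1.43 -0.39  1.25 -0.77]
```

jog_arm(
  series=[
    [[0, 0, 0], [0, -8, -3], 1],
    [[0, 0, 0], [0, -16, -5], 1],
    [[0, 0, 0], [0, -24, -5], 1],
    [[0, 0, 0], [0, -30, -5], 1],
    [[0, 0, 0], [0, -30, -5], 1],
    [[0, 0, 0], [0, -30, -5], 1],
    [[0, 0, 0], [0, -30, -5], 1],
    [[0, 0, 0], [0, -30, -5], 1],
  ],
)

```text
clock: 11.48
eef_pos: [591.6, 3.0, 222.2]
tool_rot: [-0.058, 1.337, -3.018]
force: [0.6, 0.2, -2.2]
width: 45.3
```

jog_arm(
  series=[
    [[0, 0, 0], [0, -30, -3], 1],
    [[0, 0, 0], [0, -30, -3], 1],
    [[0, 0, 0], [0, -30, -3], 1],
    [[0, 0, 0], [0, -30, -2], 1],
    [[0, 0, 0], [0, -30, -2], 1],
    [[0, 0, 0], [0, -24, 0], 1],
    [[0, 0, 0], [0, -14, 0], 1],
    [[0, 0, 0], [0, -7, 0], 1],
  ],
)

```text
clock: 12.48
eef_pos: [569.4, 194.9, 221.5]
tool_rot: [-0.052, 1.336, -3.013]
force: [0.2, -0.4, -1.8]
width: 45.5
```

Run:
```python
from hold import *
Rt,p=target(34,175); go(Rt,p); print(read_state()['qpos'].round(2))
```

```text
t 12.47 pos [569.4 194.9 221.5] F [ 0.2 -0.4 -1.8] w 45.5
turn deg [-0.02 -0.02 -0.09] | shift in current axes [ 5.6  0.3 -0.8] | after turn [ 5.6  0.3 -0.8]
[-0.71  0.81  0.69  1.49 -0.51  1.27 -1.3 ]
```

Run:
```python
from hold import *
import fit
for n in ['wrist','scene','side']: grab(n)
C,r=fit_held(['wrist','side','scene'],(d['C'],R.from_quat(d['q'])))
np.savez('pics/held.npz',C=C,q=r.as_quat())
for n in ['scene','side','wrist']:
    fit.Q=pts(load(n)).reshape(-1,3); fit.cam=np.zeros(len(fit.Q),bool)
    B=(fit.Q-[534.9,189.3,54])@RB.as_matrix(); m=(np.abs(B)<[16,28,57]).all(1)&(B[:,2]>-40)
    print(n,m.sum()); 
    if m.sum()>60: fit.fitbox(m,np.array([11.5,23,51]),np.array([534.9,189.3,54]),RB,True)
    g=(np.abs((fit.Q-[620,205,3])@RB.as_matrix())<[40,40,9]).all(1); print('floor',np.median(fit.Q[g,2]) if g.any() else None)
```

```text
wrist 16629 med 0.44 C tool [41.2 -0.8 -8.8] z world [0.002 0.001 1.   ] x world [ 0.986  0.168 -0.002] z tool [-0.973 -0.012  0.23 ] C world [568.6 194.7 179.4]
side 696 med 0.27 C tool [ 38.   -0.2 -11. ] z world [-0.017  0.     1.   ] x world [0.985 0.17  0.017] z tool [-0.969 -0.015  0.248] C world [571.6 194.6 182. ]
scene 463 med 0.93 C tool [39.9 -0.5 -8.8] z world [ 0.007 -0.012  1.   ] x world [ 0.985  0.175 -0.005] z tool [-0.974  0.002  0.227] C world [569.  194.5 180.7]
scene 352
n 352 scene 0 med 1.04 C [533.7 188.6  54. ] zax [0.007 0.001 1.   ] xax [ 0.985  0.172 -0.007] tilt 0.4
   side pct lo [-10.4 -18.3 -37.4] hi [14.4 24.4 52.1] mean e 0.12
floor 3.306441049250907
side 792
n 792 scene 0 med 0.39 C [536.1 189.6  55.9] zax [-0.001  0.     1.   ] xax [0.986 0.167 0.001] tilt 0.1
   side pct lo [-11.4 -17.9 -37.3] hi [10.2 24.2 51.9] mean e -0.0
floor 5.09644727031116
wrist 825
n 825 scene 0 med 0.41 C [534.3 189.5  54. ] zax [0.06  0.01  0.998] xax [ 0.986  0.157 -0.061] tilt 3.5
   side pct lo [ 10.4 -21.  -37.9] hi [12.8 21.9 -0.1] mean e 0.01
floor 2.4630567664672753
```

Held block and front block agree across the cameras: separation is about 35.5 mm and the drop to the galley floor is about 122 mm. I'll lower most of the way, then go slowly.

jog_arm(
  series=[
    [[0, 0, 0], [9.7, 0, -0.8], 1],
    [[0, 0, 0], [19.5, 0.2, -4.6], 1],
    [[0, 0, 0], [19.5, 0.2, -4.6], 1],
    [[0, 0, 0], [19.5, 0.2, -4.6], 1],
    [[0, 0, 0], [19.5, 0.2, -4.6], 1],
    [[0, 0, 0], [9.7, 0.1, -2.3], 1],
    [[0, 0, 0], [9.7, 0.1, -2.3], 1],
    [[0, 0, 0], [4.9, 0.1, -1.2], 1],
  ],
)

```text
clock: 13.62
eef_pos: [568.1, 194.4, 106.3]
tool_rot: [-0.053, 1.336, -3.014]
force: [0.5, 0.4, -1.2]
width: 45.7
```

Run:
```python
from hold import *
import fit
s=read_state();print(s['eef_pos'].round(1),s['force'].round(1))
for n in ['wrist','scene','side']: grab(n)
C,r=fit_held(['wrist','side','scene'],(d['C'],R.from_quat(d['q'])),pad=4)
for n in ['scene','side']:
    fit.Q=pts(load(n)).reshape(-1,3); fit.cam=np.zeros(len(fit.Q),bool)
    B=(fit.Q-[534.9,189.3,54])@RB.as_matrix(); m=(np.abs(B)<[16,28,57]).all(1)&(B[:,2]>-40)
    print(n); fit.fitbox(m,np.array([11.5,23,51]),np.array([534.9,189.3,54]),RB,True)
b=load('side'); save(np.hstack([cv2.resize(b['img'][200:350,140:300],(400,375),interpolation=cv2.INTER_CUBIC),cv2.resize(load('scene')['img'][190:325,250:394],(400,375),interpolation=cv2.INTER_CUBIC)]),'pics/p.png')
```

```text
[568.1 194.4 106.3] [ 0.5  0.4 -1.2]
wrist 16629 med 0.44 C tool [41.7 -0.5 -8.9] z world [0.001 0.001 1.   ] x world [ 0.985  0.171 -0.002] z tool [-0.973 -0.013  0.23 ] C world [567.  195.2  64.2]
side 580 med 0.33 C tool [ 38.5   0.8 -11. ] z world [-0.016  0.     1.   ] x world [0.985 0.173 0.015] z tool [-0.969 -0.015  0.246] C world [570.  194.4  66.8]
scene 387 med 1.0 C tool [42.7  1.9 -9.1] z world [ 0.012 -0.022  1.   ] x world [ 0.985  0.174 -0.008] z tool [-0.975  0.012  0.224] C world [567.4 192.9  63.1]
scene
n 90 scene 0 med 1.03 C [533.8 189.   54. ] zax [0.001 0.    1.   ] xax [ 0.988  0.152 -0.001] tilt 0.0
   side pct lo [-10.3  14.1 -37. ] hi [14.2 24.9 17.7] mean e 0.06
side
n 793 scene 0 med 0.45 C [536.2 189.6  55.9] zax [-0.001  0.001  1.   ] xax [0.985 0.172 0.001] tilt 0.1
   side pct lo [-11.5 -18.2 -37.6] hi [10.2 24.3 51.8] mean e 0.0
```

View pics/p.png

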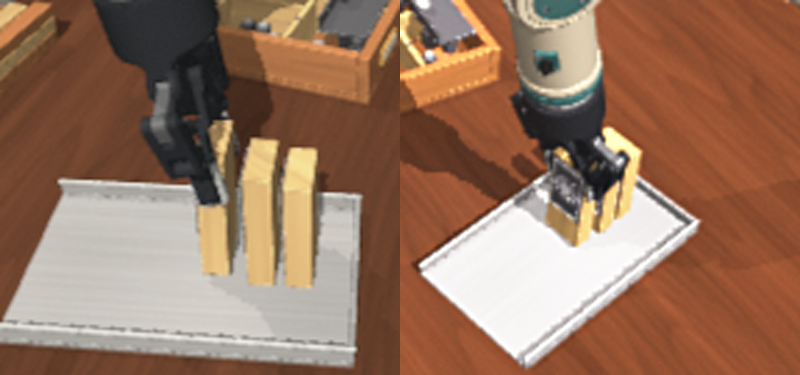

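The block hangs upright over the galley at (215,200) in the left crop, in front of and in line with the two blocks, with about 7 mm left to go.

jog_arm(
  series=[
    [[0, 0, 0], [2, 0, -0.5], 1],
    [[0, 0, 0], [1, 0, -0.2], 1],
    [[0, 0, 0], [1, 0, -0.2], 1],
    [[0, 0, 0], [0.5, 0, -0.1], 1],
    [[0, 0, 0], [0, 0, 0], 1],
  ],
)

```text
clock: 14.4
eef_pos: [567.9, 194.4, 102.0]
tool_rot: [-0.052, 1.336, -3.014]
force: [-0.1, 0.3, -1.7]
width: 45.5
```

jog_arm(
  series=[
    [[0, 0, 0], [0.5, 0, -0.1], 1],
    [[0, 0, 0], [0.5, 0, -0.1], 1],
    [[0, 0, 0], [0, 0, 0], 1],
  ],
)

```text
clock: 14.78
eef_pos: [567.8, 194.4, 101.0]
tool_rot: [-0.052, 1.336, -3.014]
force: [-1.0, 0.2, -2.1]
width: 45.3
```

jog_arm(
  series=[
    [[0, 0, 0], [0.5, 0, -0.1], 1],
    [[0, 0, 0], [0.5, 0, -0.1], 1],
    [[0, 0, 0], [0, 0, 0], 1],
  ],
)

```text
clock: 15.15
eef_pos: [567.8, 194.5, 100.0]
tool_rot: [-0.052, 1.336, -3.014]
force: [-0.9, 1.2, -2.0]
width: 45.7
```

jog_arm(
  series=[
    [[0, 0, 0], [0.5, 0, -0.1], 1],
    [[0, 0, 0], [0.5, 0, -0.1], 1],
    [[0, 0, 0], [0, 0, 0], 1],
  ],
)

```text
clock: 15.52
eef_pos: [567.9, 194.4, 99.5]
tool_rot: [-0.053, 1.337, -3.015]
force: [-0.5, -0.9, 2.7]
width: 45.5
```

jog_arm(
  series=[
    [[0, 0, 0], [0.5, 0, -0.1], 1],
    [[0, 0, 0], [0, 0, 0], 1],
  ],
)

```text
clock: 15.78
eef_pos: [568.0, 194.4, 99.4]
tool_rot: [-0.054, 1.337, -3.016]
force: [-0.7, -0.0, 6.0]
width: 45.5
```

The foot is on the floor: the force went from -2 N to +6 N. I'll release gently.

jog_arm(
  series=[
    [[0, 0, 0], [-0.3, 0, 0], 0.1],
    [[0, 0, 0], [0, 0, 0], -0.04],
    [[0, 0, 0], [0, 0, 0], -0.08],
    [[0, 0, 0], [0, 0, 0], -0.12],
    [[0, 0, 0], [0, 0, 0], -0.2],
    [[0, 0, 0], [0, 0, 0], -0.4],
    [[0, 0, 0], [0, 0, 0], -0.8],
    [[0, 0, 0], [0, 0, 0], -1],
  ],
)

```text
clock: 16.77
eef_pos: [567.8, 194.4, 98.7]
tool_rot: [-0.052, 1.336, -3.014]
force: [0.1, 0.4, 0.8]
width: 85.6
```

Run:
```python
from hold import *
s=read_state();print(s['width'],s['force'].round(1))
for n in ['wrist','side']: grab(n)
fit_held(['wrist','side'],(d['C'],R.from_quat(d['q'])),pad=6)
```

```text
85.60806943433592 [0.1 0.4 0.8]
wrist 17842 med 0.49 C tool [40.3 -1.2 -9.9] z world [ 0.011 -0.001  1.   ] x world [ 0.985  0.172 -0.01 ] z tool [-0.975 -0.009  0.222] C world [567.8 196.1  57.3]
side 733 med 0.69 C tool [ 37.3   1.  -11.7] z world [ 0.026 -0.012  1.   ] x world [ 0.983  0.184 -0.023] z tool [-0.978  0.004  0.209] C world [570.7 194.5  59.7]
```

jog_arm(
  series=[
    [[0, 0, 0], [-6, 0, 0], -1],
    [[0, 0, 0], [-15, 0, 0], -1],
    [[0, 0, 0], [-25, 0, 0], -1],
    [[0, 0, 0], [-40, 0, 0], -1],
    [[0, 0, 0], [-40, 0, 0], -1],
    [[0, 0, 0], [-30, 0, 0], -1],
    [[0, 0, 0], [0, 0, 0], -1],
    [[0, 0, 0], [0, 0, 0], -1],
  ],
)

```text
clock: 17.88
eef_pos: [603.5, 199.0, 250.6]
tool_rot: [-0.054, 1.336, -3.015]
force: [-0.0, -0.1, -0.3]
width: 85.0
```

Run:
```python
from hold import *
import fit
s=read_state();print(s['clock'],s['eef_pos'],s['force'].round(1))
for n in ['scene','side','wrist']:
    grab(n); fit.Q=pts(load(n)).reshape(-1,3); fit.cam=np.zeros(len(fit.Q),bool)
    for c,h in (([534.9,189.3,54],51),([568.4,195,58],55),([507.7,184.5,50.5],47.5)):
        c=np.array(c);B=(fit.Q-c)@RB.as_matrix(); m=(np.abs(B)<[15,28,h+6]).all(1)&(B[:,2]>-40)
        if m.sum()>50: print(n,h); fit.fitbox(m,np.array([11.5,23,h]),c,RB,False)
a=load('scene');b=load('side')
save(np.hstack([cv2.resize(b['img'][150:350,140:340],(400,400),interpolation=cv2.INTER_CUBIC),cv2.resize(a['img'][150:325,180:355],(400,400),interpolation=cv2.INTER_CUBIC)]),'pics/f.png')
```

```text
17.875 [603.47676303 199.00737091 250.5843098 ] [-0.  -0.1 -0.3]
scene 51
n 277 scene 0 med 0.97 C [533.5 188.9  54.4] zax [0.015 0.006 1.   ] xax [ 0.991  0.134 -0.015] tilt 0.9
   side pct lo [ -9.8 -19.2 -36.1] hi [13.1 24.7 53.4] mean e -0.08
scene 55
n 467 scene 0 med 1.0 C [568.4 193.9  58.8] zax [0.008 0.01  1.   ] xax [ 0.985  0.171 -0.01 ] tilt 0.7
   side pct lo [ -8.6 -20.4 -36.2] hi [14.  24.1 56.3] mean e -0.15
scene 47.5
n 207 scene 0 med 0.99 C [506.3 184.1  51.1] zax [-0.038 -0.01   0.999] xax [0.987 0.156 0.039] tilt 2.2
   side pct lo [-10.  -19.6 -35. ] hi [12.4 25.1 49.9] mean e 0.05
side 51
n 778 scene 0 med 0.42 C [536.2 189.6  55.9] zax [-0.004  0.002  1.   ] xax [0.986 0.165 0.004] tilt 0.3
   side pct lo [-11.5 -18.7 -36.9] hi [10.1 24.3 51.7] mean e -0.07
side 55
n 849 scene 0 med 0.38 C [570.9 194.6  60. ] zax [-0.004 -0.001  1.   ] xax [0.984 0.175 0.004] tilt 0.2
   side pct lo [-11.6 -18.4 -37.6] hi [ 9.7 24.2 55.8] mean e -0.05
side 47.5
n 736 scene 0 med 0.45 C [508.  184.7  52.4] zax [-0.008 -0.001  1.   ] xax [0.988 0.156 0.009] tilt 0.5
   side pct lo [-11.5 -20.4 -37.7] hi [10.4 24.3 48.3] mean e -0.07
wrist 51
n 1440 scene 0 med 0.46 C [533.8 189.8  53.4] zax [-0.014 -0.001  1.   ] xax [0.987 0.162 0.014] tilt 0.8
   side pct lo [ -8.7 -21.4  39.5] hi [12.5 21.4 52. ] mean e -0.02
wrist 55
n 3487 scene 0 med 0.47 C [567.9 194.8  57.4] zax [0.015 0.002 1.   ] xax [ 0.985  0.17  -0.015] tilt 0.9
   side pct lo [ -8.8 -21.6 -33. ] hi [12.7 21.4 55.9] mean e -0.03
wrist 47.5
n 945 scene 0 med 0.38 C [504.3 184.7  50. ] zax [-0.009  0.002  1.   ] xax [0.989 0.148 0.009] tilt 0.5
   side pct lo [ -7.9 -21.9  44.2] hi [11.9 21.8 48.5] mean e -0.01
```

View pics/f.png

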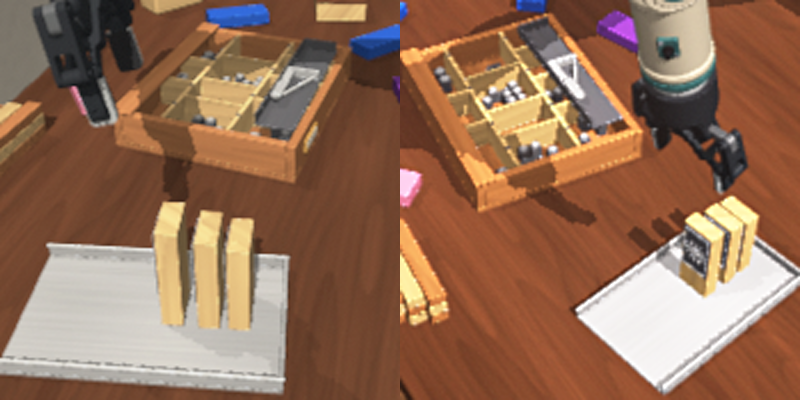

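All three blocks stand in a row, the spacing is 35 mm with tilt under 1° on the placed block, and the arm is clear.

```bash
python3 -c "
from cell import *
print(finish_job(), read_state()['clock'])"
```

```text
the job is handed in; nothing more can be done
the job is handed in; nothing more can be done
```

The block is out of the case and standing on the galley in front of the two standing blocks. I handed the job in at about 18 s; it reports no verdict.

**What I did:** The full 26° tool tilt ran joints 5 and 6 into their limits. So I backed off without contact and gripped the block across its width with the tool tilted 12°. I drew it out along its own axis, turned it upright and lowered it until the floor took 6 to 8 N. Then I opened the fingers slowly and backed away.

**Last checks:**

| Check | Measured | Limit |
|---|---|---|
| Distance in front of the front block | about 35 mm (gap about 12 mm) | 21.5–46 mm |
| Sideways alignment | about 1 mm | 15 mm |
| Facing direction | within 2° | 15° |
| Tilt of the placed block | 0.2–0.9° | about 3.5° |

- **Standing blocks:** The front block, and the rear one in the side view, measure within about 2 mm of where they started, within camera error.
- **Composing stick:** It looks unmoved in the last picture, but I didn't measure it.
- **Bar:** I saw it in its box after the block was drawn out. I didn't measure its position or height.
- **Forces:** The wrist read 2 to 3 N throughout the pull; I had no direct reading of the force between block and case.

**Disagreements:** The cameras differ by about 2 to 3 mm in absolute position, but they agree on the spacing between the blocks. One coarse scene-camera fit gave the rear block a 2.2° tilt, and another turned the front block about 2°. The side and wrist cameras gave the rear block 0.5°. The wrist camera put it about 3 mm further back, seeing only its head end.

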